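# Unlock the bench kiln and fill its layer of pot lids

### The arm

A 7-joint arm with a two-finger parallel gripper is mounted at the origin on the work surface. World frame = base frame: x ahead of the robot, y to its left, z up, the work surface at z = 0. Lengths are in m, angles in rad, forces in N, time in s.
With the tool pointing down it reaches from about 0.4 to 0.85 m from the base axis. Payload 6.9 kg.
Tool frame: the origin (TCP) lies midway between the tips of the shut fingers; the grasp point (between the pads) lies behind it (ctrl.pinch_z is the z of the grasp point in the tool frame, in m); z points along the fingers, y is the direction in which the jaws open and shut (so a half turn about z gives the same grasp; the last joint's range is limited). The gripper opens to 85 mm and grips with 20 to 120 N. Pads are 22 mm wide; open, the fingers measure 114 mm over their backs; the gripper's body (76 mm by 85 mm) begins 54 mm behind the grasp point. The pads swing forward as they close: fully open they stand 13 mm farther back than shut.
Start: joints at [-1.012, 0.507, -0.238, 1.5, 0.126, 1.149, -0.155], TCP at [0.274, 0.562, 0.231] pointing down, gripper open.
Joint ranges: [-3.08, 3.08], [-0.24, 2.05], [-1.43, 1.35], [0, 2.5], [-1.52, 4.66], [0.17, 1.96], [-2.89, 2.89]. Speed limits (rad/s): [2.39, 2.39, 3.14, 3.14, 3.14, 3.14, 3.14].

### API

Orientations are given as a unit quaternion [w, x, y, z].
In Python, from station import ctrl, get_state, vision, ticket, models gives the robot as it stands. Calls block until the motion is done:
- ctrl.movep(position, orientation): joint-space move of the TCP to a pose.
- ctrl.movel(position, frame=None, max_speed=0.15): straight line of the TCP; frame=None keeps the orientation; max_speed is the mean speed in m/s.
- ctrl.set_joints(angles): joint-space move.
- ctrl.ungrasp() and ctrl.close_gripper(force=None): open the fingers fully, or close them until they stop; force is the grip in N (None keeps the last).
- ctrl.pause(seconds).
- ctrl.ik(position, orientation): joint angles nearest the present ones, or None.
- get_state(): the state.
- vision.grab_frame(name): name is "side" or "top" or "wrist"; returns (picture, depth): 420x560x3 uint8, blue, green, red; 420x560 float32, m along the optical axis (not along the pixel's ray), 0 where there is no reading.
- vision.camera_info(name): a dict with "mtx" (3x3 intrinsics, pixels), "R" (3x3) and "t" (3): a world point X has camera coordinates R X + t; the wrist camera has in their place "hand_eye" (4x4, takes a point from camera to tool coordinates, whose origin is the TCP and whose axes are the flange's). Camera axes: x right, y down, z forward; pixel columns grow to the right and rows downward; lengths in m; the calibration is good to about 2 mm. A picture is of the moment at which its call begins: read the wrist's pose just before it. camera_info takes no time and is no camera call.
A pose or a line that the arm cannot do raises ctrl.Unreachable and nothing moves.
- ticket.close_job(): hands the job in, once; it reports no verdict.
Trained networks look in the newest picture that a camera, given by its name, has taken for a name from the list of things; names that differ only in an ending like _2 or _b are one class to them, and where a whole thing is asked for, a point or a joint stands for the part that bears it (a point fixed in the world has none). Each returns a list of dicts, best first, with "p" (0 to 1); they miss things now and then, are a little off and sometimes report something else, mostly with a low value. They report only what shows in the picture. A call takes as long as a camera call. They do not tell look-alikes from the thing itself.
- models.recognise(camera, target): "point" ([column, row] in pixels, amid what is visible of it).
- models.masks_of(camera, target): "mask" (420x560 bool, what is visible of it) and "point" ([column, row] in pixels, amid what is visible of it).
The state is a dict: "time": time; "qpos": joint angles; "qd": joint speeds; "tau": joint torques, N m; "tcp_pos": TCP position; "eef_rot": TCP orientation; "contact_force": force on the tool from outside, world axes, zero at the start; "wrist_torque": the same for the moment, N m; "width": finger opening in m.
Only numpy, scipy, OpenCV 4.12 (cv2) and the standard library are available. Lean on these libraries where they do the work, as an engineer would, in place of code of your own. Each camera call takes 0.05 s, during which the arm holds its last target. There are 200 camera calls.

### The job

Slide the safety catch on the kiln's console fully aside and press the release button under it, so that the kiln lid springs open. Then set the two loose pot lids from the bench down gently, without dropping or overturning them, in the two free places in the kiln, so that all seven lie flat in one layer with their knobs up. Leave the kiln lid fully up and the cup and the bowl upright where they are.

Things in the scene. Friction and masses are not known exactly. Their poses are not given: they have to be found in the camera images.
- kiln: small round bench kiln of sheet steel, fixed to the bench. Origin: on the bench under the centre of its round chamber; at yaw 0 its x axis points away from the robot, y to the robot's left. Outer diameter 250 mm, chamber inner diameter 207 mm, rim 95 mm high. A latch case on its -y side reaches y = -147 mm; the grey control console stands on its +y side.
- chamber_floor (a point): centre of the top of the flat round kiln shelf in the chamber, 56 mm above the bench, 39 mm below the rim. It carries one layer of places for seven pot lids: one in the middle, six evenly round it at 66 mm radius (4 mm between neighbouring lids). Two places of the ring are free, with one occupied between them; the ring may be turned by any angle.
- panel_mid (a point): centre of the console's sloping panel (120 mm up the slope, 130 mm wide); at x = 35, y = 230, z = 85 mm in the kiln frame. The console is turned -0.5 rad (clockwise) from the kiln. This point's z is the panel's outward normal, 30 degrees from vertical towards the console's front (the robot's side and left); y is level, the catch's sliding direction; x runs up the slope.
- shield_edge (a point): middle of the lower front edge of the heat shield, a level plate 130 mm wide, 8 mm thick, its top 186 mm above the bench, that overhangs the panel from the back on two corner posts. It ends 20 mm (level) behind the panel's centre, so button and catch are reached only with the hand leaning 20 to 50 degrees to the front, about along the panel's normal. The console is 130 by 119 mm on the bench.
- catch (a joint): safety catch of the console: a flat aluminium shutter 46 mm wide that slides level along the panel, in its +y direction (to the left as seen from the console's front). 0 = fully over the button, 0.056 m = fully aside (end stop); it starts within 8 mm of covered; friction about 3 N; stays where it is left.
- catch_tab (a point): centre of the top end of the upright finger tab on the shutter. The tab stands out along the panel's normal, 28 mm tall above the shutter plate, 12 mm wide along the sliding direction, 30 mm long across it. It lies over the middle of the button when the catch is at 0, and moves with the shutter.
- button (a joint): black round lid release button under the shutter: 0 = out, 0.008 m = fully in; sprung, about 5 N to push home; moves against the panel's normal, into the panel. The latch lets go at about 0.004 m.
- button_top (a point): centre of the button's outer face, 34 mm across, 11 mm above the panel. Two 8 mm wide guide rails 16 mm high run beside it, 27 mm upslope and downslope from its centre (to their inner faces).
- kiln_lid (a joint): the kiln's round steel lid: 0 = shut and latched, 1.3 rad = fully up. Hinge line along the kiln's x at y = 133, z = 103 mm. It cannot be lifted while latched; let go by the button, a spring raises it in about 2 s and holds it up, 16 degrees short of upright, leaning over the chamber's +y side, its free edge about 0.35 m above the bench.
- lid_edge (a point): point on the kiln lid's free rim, opposite its hinge, at mid thickness. The lid is 248 mm across and 24 mm thick.
- mug: clay cup without handle, 76 mm across, 70 mm high, standing on the bench; a bystander. Origin: centre of its underside.
- bowl: upturned clay bowl, 96 mm across, 52 mm high; a bystander. Origin: centre of its underside.
- inlid1: round pot lid of bare clay: disc 62 mm across and 10 mm thick with an upright round knob 20 mm across on its middle, 34 mm high over all, 70 g (varies). Origin: centre of its underside; its z axis points up through the knob. Already standing in the kiln chamber at the start.
- inlid2: round pot lid of bare clay: disc 62 mm across and 10 mm thick with an upright round knob 20 mm across on its middle, 34 mm high over all, 70 g (varies). Origin: centre of its underside; its z axis points up through the knob. Already standing in the kiln chamber at the start.
- inlid3: round pot lid of bare clay: disc 62 mm across and 10 mm thick with an upright round knob 20 mm across on its middle, 34 mm high over all, 70 g (varies). Origin: centre of its underside; its z axis points up through the knob. Already standing in the kiln chamber at the start.
- inlid4: round pot lid of bare clay: disc 62 mm across and 10 mm thick with an upright round knob 20 mm across on its middle, 34 mm high over all, 70 g (varies). Origin: centre of its underside; its z axis points up through the knob. Already standing in the kiln chamber at the start.
- inlid5: round pot lid of bare clay: disc 62 mm across and 10 mm thick with an upright round knob 20 mm across on its middle, 34 mm high over all, 70 g (varies). Origin: centre of its underside; its z axis points up through the knob. Already standing in the kiln chamber at the start.
- lid_a: round pot lid of bare clay: disc 62 mm across and 10 mm thick with an upright round knob 20 mm across on its middle, 34 mm high over all, 70 g (varies). Origin: centre of its underside; its z axis points up through the knob. Stands loose on the bench beside the kiln at the start, to be put in.
- lid_b: round pot lid of bare clay: disc 62 mm across and 10 mm thick with an upright round knob 20 mm across on its middle, 34 mm high over all, 70 g (varies). Origin: centre of its underside; its z axis points up through the knob. Stands loose on the bench beside the kiln at the start, to be put in.
Things that resemble listed ones, but are neither listed nor needed, are in the scene too. Leave any blue or turquoise look-alike of the lid_a alone.

How it is judged:
On the way, in this order (a step that is already met when the one before it is completed fails the run):
1. the catch is slid fully aside (at least 48 of 56 mm) (value of joint catch above 0.048 m), for 0.1 s.
2. the release button is pressed (at least 5.5 of 8 mm) (value of joint button above 0.0055 m).
3. the kiln lid has sprung up (value of joint kiln_lid above 1.2 rad), for 0.2 s.
At the end, for the whole second after the job is handed in: The kiln lid is up (above 1.2 rad); all seven pot lids lie at rest in one layer on the kiln shelf, undersides 50 to 60 mm above the bench, within 0.1 rad of flat, knobs up, centres within 74 mm of the chamber's centre; cup and bowl stand upright, within 25 mm of where they were (value of joint kiln_lid above 1.2 rad and horizontal distance between each of inlid1, inlid2, inlid3, inlid4, inlid5, lid_a, lid_b and kiln below 0.074 m and height (world z) of inlid1 between 0.05 and 0.06 m and angle between each of inlid1, inlid2, inlid3, inlid4, inlid5, lid_a, lid_b's own z axis and vertical below 0.1 rad and linear speed of each of inlid1, inlid2, inlid3, inlid4, inlid5, lid_a, lid_b below 0.02 m/s and height (world z) of inlid2 between 0.05 and 0.06 m and height (world z) of inlid3 between 0.05 and 0.06 m and height (world z) of inlid4 between 0.05 and 0.06 m and height (world z) of inlid5 between 0.05 and 0.06 m and height (world z) of lid_a between 0.05 and 0.06 m and height (world z) of lid_b between 0.05 and 0.06 m and angle between each of mug, bowl's own z axis and vertical below 0.15 rad); the robot touches nothing.
It fails at once if a bystander (cup or bowl) was pushed more than 25 mm from its place (distance of any of mug, bowl from where it was at the start of the episode above 0.025 m).
It fails at once if a pot lid was dropped (let go from more than about 20 mm up) ((linear speed of lid_a above 0.6 m/s and contact force between lid_a and the fingers below 0.05 N) or (linear speed of lid_b above 0.6 m/s and contact force between lid_b and the fingers below 0.05 N)).
It fails at once if a pot lid was tipped over (angle between any of inlid1, inlid2, inlid3, inlid4, inlid5, lid_a, lid_b's own z axis and vertical above 1.2 rad).
It also fails if it takes over 72 s, if anything falls off the work surface, if the arm or the gripper's body presses on something with over 40 N, if the wrist force passes 120 N, or if a joint passes its speed limit or range.

## Working session

There is one attempt and no reset: what is moved stays moved. The work goes in short steps, each a Python script; the robot and the scene stay as the last script left them, time stands still between calls to the robot, and variables do not carry over. Pictures are saved under pics/ and viewed, about 8 in all and at most 12, crops included, and the job is handed in when it is done.

```bash
ls; mkdir -p pics
cat > h.py <<'E'
import numpy as np, cv2
from station import ctrl, get_state, vision, ticket, models
from scipy.spatial.transform import Rotation as Rn
def wpose():
    s=get_state(); q=np.array(s["eef_rot"]); 
    T=np.eye(4); T[:3,:3]=Rn.from_quat(q[[1,2,3,0]]).as_matrix(); T[:3,3]=s["tcp_pos"]; return T
def grab(c):
    i=vision.camera_info(c)
    if c=="wrist": M=wpose()@np.array(i["hand_eye"])
    else:
        M=np.eye(4); R=np.array(i["R"]); M[:3,:3]=R.T; M[:3,3]=-R.T@np.array(i["t"])
    im,d=vision.grab_frame(c); return im,d,np.array(i["mtx"]),M
def cloud(d,K,M):
    v,u=np.indices(d.shape); P=np.stack([(u-K[0,2])/K[0,0]*d,(v-K[1,2])/K[1,1]*d,d],-1)
    W=P@M[:3,:3].T+M[:3,3]; W[d<=0]=np.nan; return W
def proj(X,K,M):
    c=(np.atleast_2d(X)-M[:3,3])@M[:3,:3]; p=c@K.T; return p[:,:2]/p[:,2:]
def quat(R):
    q=Rn.from_matrix(R).as_quat(); return q[[3,0,1,2]].tolist()
E
python3 - <<'E'
from h import *
for c in("top","side"):
    im,d,K,M=grab(c); W=cloud(d,K,M); np.savez(c+".npz",im=im,d=d,K=K,M=M)
    cv2.imwrite(f"pics/{c}0.png",im)
    print(c,"cam at",M[:3,3].round(3))
    for t in("kiln","lid_a","mug","bowl","catch_tab","lid_edge","shield_edge","panel_mid","button_top"):
        for r in models.recognise(c,t):
            u,v=map(int,np.round(r["point"])); print(c,t,u,v,round(r["p"],2),W[v,u].round(3))
print(ctrl.pinch_z,get_state()["time"])
E
```

```text
pics
top cam at [ 0.276 -0.047  1.159]
top kiln 307 174 0.88 [ 0.593 -0.059  0.123]
top lid_a 383 297 0.98 [ 0.313 -0.313  0.034]
top lid_a 397 260 0.89 [ 0.42  -0.344  0.018]
top lid_a 437 282 0.82 [ 0.376 -0.454  0.032]
top lid_a 159 164 0.74 [0.586 0.369 0.02 ]
top lid_a 306 175 0.42 [ 0.592 -0.057  0.119]
top lid_a 421 208 0.32 [ 0.581 -0.4    0.006]
top mug 420 205 0.75 [ 0.591 -0.397  0.003]
top bowl 150 213 0.66 [0.435 0.35  0.053]
top catch_tab 245 171 0.57 [0.573 0.102 0.131]
top lid_edge 322 180 0.82 [ 0.584 -0.1    0.123]
top lid_edge 396 260 0.29 [ 0.421 -0.344  0.006]
top shield_edge 305 175 0.8 [ 0.591 -0.054  0.12 ]
top panel_mid 243 167 0.7 [0.591 0.113 0.105]
top button_top 242 170 0.48 [0.574 0.11  0.132]
side cam at [-0.007 -0.831  1.062]
side lid_a 318 341 0.94 [ 0.422 -0.359  0.026]
side lid_a 328 390 0.6 [ 0.37  -0.465  0.024]
side lid_a 268 353 0.59 [ 0.31  -0.324  0.027]
side lid_a 276 318 0.58 [ 0.381 -0.247  0.01 ]
side lid_a 225 155 0.55 [0.581 0.366 0.01 ]
side lid_a 316 222 0.5 [ 0.579 -0.127  0.126]
side lid_a 303 224 0.25 [ 0.547 -0.115  0.126]
side mug 375 312 0.76 [ 0.595 -0.36   0.003]
side mug 302 223 0.44 [ 0.549 -0.107  0.122]
side bowl 189 170 0.62 [0.436 0.327 0.04 ]
side catch_tab 269 176 0.51 [0.581 0.098 0.115]
side catch_tab 306 223 0.47 [ 0.556 -0.115  0.125]
side lid_edge 316 222 0.85 [ 0.579 -0.127  0.126]
side shield_edge 302 221 0.78 [ 0.552 -0.103  0.124]
side panel_mid 272 179 0.82 [0.584 0.087 0.11 ]
-0.0187 1.0
```

Run:
```python
import cv2
a=cv2.imread("pics/top0.png")[90:350,110:490]
cv2.imwrite("pics/top0c.png",cv2.resize(a,None,fx=2.1,fy=2.1,interpolation=cv2.INTER_CUBIC))
```

```text
(no output)
```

View pics/top0c.png

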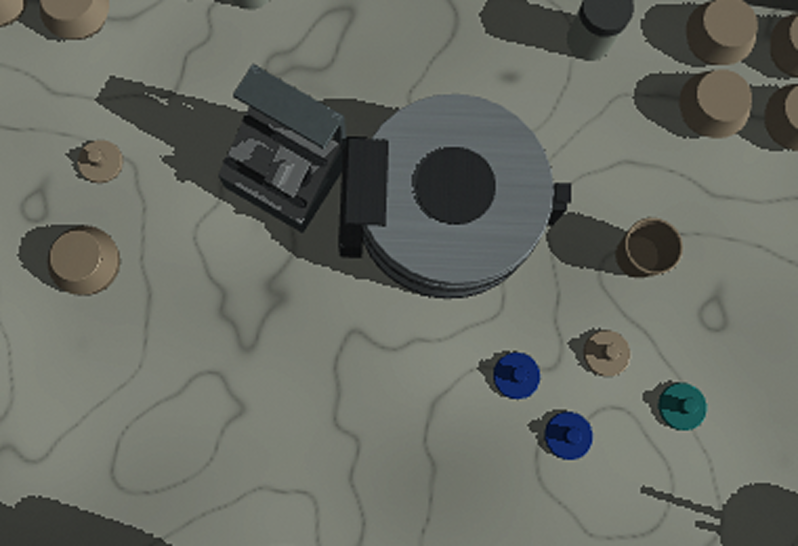

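View pics/side0.png

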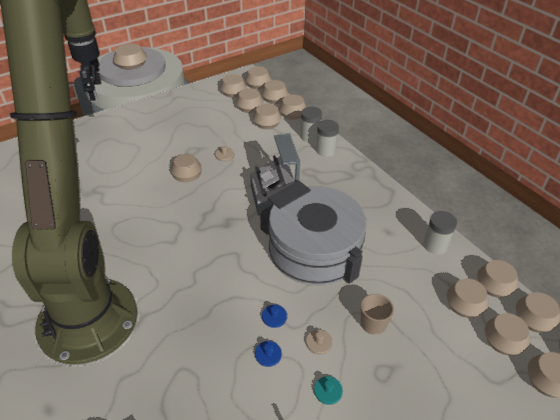

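The unpainted clay lids are at about top px (399,258) and (158,166). The blue (356,269; 381,297) and turquoise (435,283) ones are look-alikes. The kiln is shut, and its console is seen at about (243,168). Next I'll fit the kiln circle and the shield rectangle.

Run:
```python
from h import *
from scipy.optimize import least_squares
for c in("top","side"):
    f=np.load(c+".npz"); im,d,K,M=[f[k] for k in("im","d","K","M")]; W=cloud(d,K,M)
    Z=W[...,2]
    m=(abs(W[...,0]-.59)<.16)&(abs(W[...,1]+.05)<.14)&(Z>.09)&(Z<.14)
    print(c,"lid z pct",np.percentile(Z[m],[5,25,50,75,95]).round(4))
    m&=(Z>.105)&(Z<.13)
    p=W[m][:,:2].astype(np.float32); h=cv2.convexHull(p)[:,0]
    # outline of grey lid: hull points away from hinge block
    r=least_squares(lambda x:np.hypot(*(h-x[:2]).T)-x[2],[.59,-.06,.124],loss="soft_l1",f_scale=.002).x
    print("circle",r.round(4))
    m=(abs(W[...,0]-.62)<.15)&(abs(W[...,1]-.13)<.15)&(Z>.175)&(Z<.2)
    p=W[m][:,:2].astype(np.float32); print("shield",len(p),np.median(Z[m]).round(4),cv2.minAreaRect(p),cv2.boxPoints(cv2.minAreaRect(p)).round(3).tolist())
    for rr in models.masks_of(c,"catch_tab")[:2]:
        P=W[rr["mask"]]; P=P[~np.isnan(P[:,0])]; print("tabmask",round(rr["p"],2),rr["mask"].sum(),P.mean(0).round(3),P.min(0).round(3),P.max(0).round(3))
    for rr in models.masks_of(c,"lid_a")[:6]:
        P=W[rr["mask"]]; b=im[rr["mask"]].mean(0).round(); e=P[(P[:,2]<.016)&(P[:,2]>.005)]
        cc,rad=cv2.minEnclosingCircle(e[:,:2].astype(np.float32)); k=P[P[:,2]>.028]; print("lid",rr["point"],b,np.round(cc,4),round(rad,4),k.mean(0).round(4))
    for t in("mug","bowl"):
        rr=models.masks_of(c,t)[0];P=W[rr["mask"]];k=P[P[:,2]>.045]; print(t,cv2.minEnclosingCircle(k[:,:2].astype(np.float32)),k[:,2].max())
# wrist
```

```text
top lid z pct [0.11   0.119  0.1209 0.1233 0.127 ]
circle [ 0.5937 -0.092   0.1306]
shield 931 0.185 ((0.6389371752738953, 0.10462132096290588), (0.13005487620830536, 0.04847521334886551), 68.28355407714844) [[0.5920000076293945, 0.05299999937415123], [0.6370000243186951, 0.03500000014901161], [0.6859999895095825, 0.15600000321865082], [0.6399999856948853, 0.17399999499320984]]
tabmask 0.51 303 [0.58  0.102 0.108] [0.556 0.075 0.086] [0.606 0.129 0.133]
lid [380.1, 296.0] [89. 37. 17.] [ 0.3128 -0.3123] 0.0306 [ 0.313  -0.3122  0.0331]
lid [156.8, 164.9] [ 82.  99. 109.] [0.5808 0.3768] 0.0308 [0.5812 0.3768 0.0326]
lid [246.9, 174.2] [80. 80. 78.] [0. 0.] 0.0 [0.5814 0.1017 0.1064]
lid [435.9, 283.4] [74. 77. 27.] [ 0.3741 -0.4562] 0.0313 [ 0.3742 -0.4562  0.0323]
lid [395.4, 260.3] [ 78.  93. 102.] [ 0.428  -0.3505] 0.031 [ 0.4284 -0.3502  0.0333]
lid [358.2, 268.6] [90. 39. 20.] [ 0.3793 -0.2348] 0.0311 [ 0.3795 -0.2346  0.0335]
mug ((0.5683881044387817, -0.38018545508384705), 0.03853527083992958) 0.07353204060862861
bowl ((0.4383634030818939, 0.36393773555755615), 0.0368962958455
[... 398 characters left out ...]
0728836]]
tabmask 0.73 242 [0.58  0.098 0.109] [0.558 0.074 0.082] [0.619 0.151 0.133]
lid [319.6, 342.2] [112. 128. 142.] [ 0.4318 -0.3538] 0.0322 [ 0.4303 -0.3538  0.0338]
lid [269.7, 353.3] [127.  66.  37.] [ 0.3144 -0.3149] 0.0318 [ 0.3145 -0.316   0.0333]
lid [273.3, 318.1] [128.  65.  35.] [ 0.3819 -0.2381] 0.0315 [ 0.3817 -0.2382  0.0331]
lid [327.2, 392.1] [109. 111.  41.] [ 0.3757 -0.4572] 0.0331 [ 0.3764 -0.4592  0.0337]
lid [371.5, 312.9] [ 89. 103. 116.] [ 0.5701 -0.3822] 0.0328 [ 0.5723 -0.3799  0.0531]
mug ((0.5691692233085632, -0.38066110014915466), 0.03957735002040863) 0.07475468097583127
bowl ((0.4405319392681122, 0.3595678508281708), 0.03907399624586105) 0.05983176944256963
```

```bash
cat >> h.py <<'E'
CY=-0.379
cx=np.array([np.cos(CY),np.sin(CY),0]); cyv=np.array([-np.sin(CY),np.cos(CY),0])
n=-cx*.5+np.array([0,0,np.sqrt(.75)]); up=np.cross(cyv,n)
PM=np.array([.5974,.121,.085])
Rp=np.stack([up,cyv,n],1)   # panel frame axes
def toolR(s=1): # tool z=-n, tool y = s*cyv
    z=-n; y=s*cyv; return np.stack([np.cross(y,z),y,z],1)
E
python3 - <<'E'
from h import *
print("hand_eye",np.array(vision.camera_info("wrist")["hand_eye"]).round(3).tolist())
q0=np.array(get_state()["qpos"])
best=None
for s in(1,-1):
    for dist in(.24,.10,.03):
        q=ctrl.ik((PM+n*dist).tolist(),quat(toolR(s))); print(s,dist,None if q is None else np.round(q,2), None if q is None else round(np.abs(np.array(q)-q0).max(),2))
    if q is not None and (best is None or np.abs(np.array(q)-q0).max()<best[0]): best=(np.abs(np.array(q)-q0).max(),s)
s=best[1]; print("use",s)
ctrl.close_gripper()
ctrl.movep((PM+n*.24).tolist(),quat(toolR(s)))
im,d,K,M=grab("wrist"); np.savez("w1.npz",im=im,d=d,K=K,M=M); cv2.imwrite("pics/w1.png",im)
W=cloud(d,K,M)
for t in("catch_tab","button_top","catch","panel_mid"):
    for r in models.masks_of("wrist",t)[:2]:
        P=W[r["mask"]]; P=(P-PM)@Rp; print(t,r["point"],round(r["p"],2),np.nanmedian(P,0).round(4),np.nanpercentile(P,2,0).round(4),np.nanpercentile(P,98,0).round(4))
print(get_state()["time"],get_state()["width"])
E
```

```text
hand_eye [[0.0, -0.947, -0.322, 0.083], [1.0, -0.0, 0.001, -0.0], [-0.001, -0.322, 0.947, -0.143], [0.0, 0.0, 0.0, 1.0]]
1 0.24 [-0.71  0.13  0.02  2.03  0.64  0.82  0.09] 0.53
1 0.1 [-0.65  0.36  0.13  2.13  0.88  0.47 -0.1 ] 0.75
1 0.03 [-0.69  0.51  0.3   2.14  1.02  0.28 -0.23] 0.9
-1 0.24 [-1.6   0.27  1.16  2.04  0.24  0.66 -2.61] 2.46
-1 0.1 [-1.03  0.43  0.68  2.13  0.36  0.31 -2.72] 2.56
-1 0.03 [-1.08  0.68  0.95  2.15 -0.98  0.23 -1.39] 1.24
use 1
catch_tab [257.2, 183.2] 0.76 [-0.0004 -0.0195  0.0187] [-0.0217 -0.0423  0.0164] [0.0282 0.0017 0.0472]
button_top [178.6, 191.5] 0.62 [ 0.0137 -0.1317  0.    ] [-0.0736 -0.3132 -0.0555] [0.1628 0.0596 0.072 ]
button_top [14.3, 231.3] 0.58 [ 0.1112 -0.4632 -0.1109] [ 0.0741 -0.505  -0.135 ] [ 0.1595 -0.4371 -0.0786]
catch [259.3, 185.4] 0.78 [-0.0003 -0.0203  0.0187] [-0.0217 -0.0428  0.0169] [0.0283 0.0004 0.0472]
panel_mid [278.0, 177.1] 0.56 [-0.0041  0.0017 -0.001 ] [-0.054  -0.0602 -0.0031] [0.0594 0.0629 0.046 ]
4.05 -0.00011774629627408608
```

View pics/w1.png

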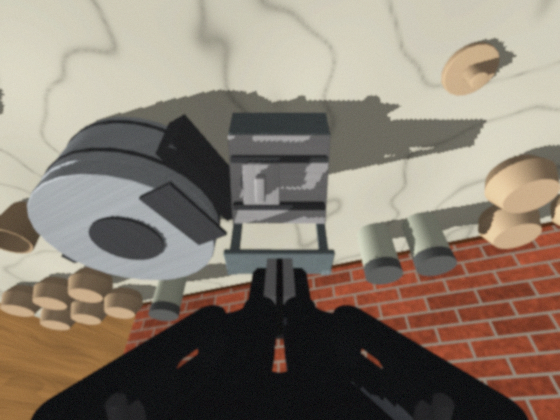

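The console sits as expected: the panel lies within 3 mm of my frame and the shutter is centred at y≈-20 mm with the tab at about px (258,188). I'll locate the tab exactly and check its surroundings for clearance.

Run:
```python
from h import *
f=np.load("w1.npz"); W=cloud(f["d"],f["K"],f["M"]); P=(W-PM)@Rp
b=(abs(P[...,0])<.045)&(abs(P[...,1])<.07)
t=b&(P[...,2]>.04)&(P[...,2]<.06); Q=P[t]; print("tab",len(Q),Q.mean(0).round(4),Q.min(0).round(4),Q.max(0).round(4))
s=b&(abs(P[...,2]-.0187)<.0025); Q=P[s]; print("shutter",len(Q),np.percentile(Q,[2,50,98],axis=0).round(4))
s=b&(abs(P[...,2])<.004); Q=P[s]; print("panel",len(Q),np.percentile(Q,[1,50,99],axis=0).round(4))
s=(abs(P[...,0])<.2)&(abs(P[...,1])<.12)&(abs(W[...,2]-.186)<.006); Q=P[s]; print("shield",np.percentile(Q,[1,50,99],axis=0).round(4))
# kiln lid top
s=(abs(W[...,0]-.59)<.16)&(W[...,1]<.0)&(W[...,1]>-.26)&(W[...,2]>.112)&(W[...,2]<.13); h=cv2.convexHull(W[s][:,:2].astype(np.float32))[:,0]
from scipy.optimize import least_squares
h=h[h[:,1]<-.05]
print(least_squares(lambda x:np.hypot(*(h-x).T)-.124,[.59,-.1],loss="soft_l1",f_scale=.002).x.round(4),len(h))
```

```text
tab 271 [ 0.0023 -0.0206  0.0459] [-0.0116 -0.0269  0.0402] [ 0.0178 -0.0148  0.0485]
shutter 1160 [[-0.0218 -0.0431  0.0168]
 [ 0.0003 -0.017   0.0185]
 [ 0.0285  0.0017  0.02  ]]
panel 3695 [[-0.044  -0.0622 -0.0034]
 [-0.0077  0.0193 -0.0015]
 [ 0.0447  0.0657  0.0022]]
shield [[ 0.0682 -0.0617  0.0529]
 [ 0.0804  0.0005  0.0703]
 [ 0.1108  0.0653  0.0759]]
[ 0.5946 -0.1117] 30
```

```bash
cat >> h.py <<'E'
Rt=toolR(1)
def P2W(x,y,z): return (PM+Rp@np.array([x,y,z])).tolist()
def fp(): return (Rp.T@np.array(get_state()["contact_force"])).round(1)
def tp(): return (Rp.T@(np.array(get_state()["tcp_pos"])-PM)).round(4)
E
python3 - <<'E'
from h import *
ctrl.movep(P2W(.003,-.053,.10),quat(Rt))
ctrl.movel(P2W(.003,-.053,.029),max_speed=.12); print("down",tp(),fp()); f0=fp()
y=-.053
while y<.03:
    st=.008 if y<-.002 else .002
    y+=st; ctrl.movel(P2W(.003,y,.029),max_speed=.06); f=fp()-f0; print(tp()[1],f)
    if f[1]<-9 : break
ctrl.pause(.15); print("end",tp(),fp(),get_state()["time"])
E
```

```text
down [ 0.0034 -0.052   0.0297] [ 0.  -0.1  0.4]
-0.0442 [-0.3  0.6 -0.3]
-0.0369 [-0.1  0.1 -0.3]
-0.029 [ 1.2 -0.3  0.2]
-0.0207 [-0.2 -0.1  0. ]
-0.0125 [ 0.2 -0.4 -0.8]
-0.0043 [-0.4  0.  -0.3]
0.0037 [ 0.1 -0.9  0.4]
0.0049 [-0.6 -1.8  0.3]
0.0069 [ 0.5 -2.2  0.9]
0.0087 [-0.9 -3.6  3.2]
0.0088 [-0.7 -7.8  4.7]
0.0089 [ -1.1 -11.2   9. ]
end [0.003  0.0089 0.0288] [ -0.9 -11.5   9.4] 8.825
```

Run:
```python
from h import *
ctrl.movel(P2W(.003,.004,.029),max_speed=.1)
ctrl.movel(P2W(.003,-.02,.13),max_speed=.15)
im,d,K,M=grab("wrist"); np.savez("w2.npz",im=im,d=d,K=K,M=M); cv2.imwrite("pics/w2.png",im[60:300,150:420].repeat(2,0).repeat(2,1))
W=cloud(d,K,M);P=(W-PM)@Rp
b=(abs(P[...,0])<.045)&(abs(P[...,1])<.07)
t=b&(P[...,2]>.038)&(P[...,2]<.06); Q=P[t]; print("tab",len(Q),np.percentile(Q,[2,50,98],axis=0).round(4))
s=b&(abs(P[...,2]-.0185)<.0025);Q=P[s]; print("shutter",len(Q),np.percentile(Q,[2,50,98],axis=0).round(4))
s=(abs(P[...,0])<.022)&(P[...,1]<.01)&(P[...,1]>-.06)&(P[...,2]>.006)&(P[...,2]<.015);Q=P[s]; print("button",len(Q),np.percentile(Q,[2,50,98],axis=0).round(4))
print(fp(),get_state()["time"])
```

```text
tab 577 [[-0.0116  0.0224  0.0388]
 [ 0.0014  0.0276  0.0461]
 [ 0.0172  0.034   0.0476]]
shutter 2063 [[-0.0225  0.006   0.0167]
 [-0.0028  0.0222  0.0185]
 [ 0.0278  0.0506  0.0199]]
button 962 [[-0.0122 -0.0421  0.0075]
 [ 0.0023 -0.0272  0.0094]
 [ 0.0178 -0.0123  0.0108]]
[-0.4  0.7  0. ] 9.9667
```

View pics/w2.png

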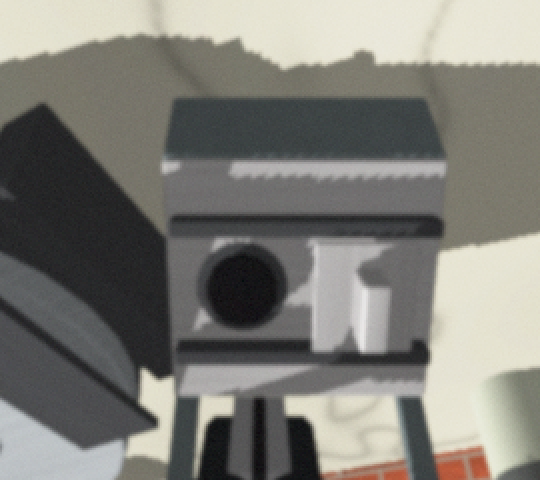

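The catch is fully aside: the tab is 55 mm from the button, which shows black at crop px (243,287). Now I'll press it.

Run:
```python
from h import *
ctrl.movel(P2W(.0025,-.0272,.03),max_speed=.15); f0=fp()
z=.014
ctrl.movel(P2W(.0025,-.0272,z),max_speed=.06)
while z>-.004:
    z-=.002; ctrl.movel(P2W(.0025,-.0272,z),max_speed=.05); f=fp()-f0; print(tp(),f)
    if f[2]>11: break
ctrl.pause(.1)
ctrl.movel(P2W(.0025,-.0272,.10),max_speed=.15)
ctrl.movel(P2W(-.02,-.01,.24),max_speed=.2); ctrl.pause(.8)
im,d,K,M=grab("side"); np.savez("s2.npz",im=im,d=d,K=K,M=M); cv2.imwrite("pics/s2.png",im)
im,d,K,M=grab("top"); np.savez("t2.npz",im=im,d=d,K=K,M=M); cv2.imwrite("pics/t2.png",im)
print(get_state()["time"])
```

```text
[ 0.0026 -0.0271  0.0122] [-0.3  1.1  0.2]
[ 0.0025 -0.0272  0.0099] [-0.5  0.1  0.3]
[ 0.0025 -0.0272  0.0079] [0.6 0.8 0.2]
[ 0.0025 -0.0272  0.0059] [-0.8 -0.4  2.1]
[ 0.0025 -0.0271  0.004 ] [0.6 0.1 4. ]
[ 0.0025 -0.0272  0.002 ] [-0.4  0.1  4.3]
[ 0.0025 -0.0272  0.0014] [-2.1 -3.5 27.7]
15.6333
```

View pics/s2.png

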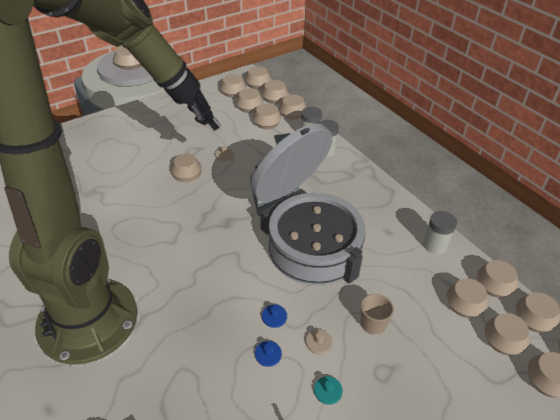

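The kiln lid is up and five knobs show in the chamber at (317,211), (318,228), (294,236), (340,238) and (316,246). I'll fit the ring next.

Run:
```python
from h import *
from scipy.optimize import least_squares
for nme in("s2","t2"):
    f=np.load(nme+".npz"); im,d,K,M=[f[k] for k in("im","d","K","M")]; W=cloud(d,K,M); Z=W[...,2]
    kz=np.array([.5927,-.1117])
    r=np.hypot(W[...,0]-kz[0],W[...,1]-kz[1])
    m=((r<.098)&(Z>.080)&(Z<.096)).astype(np.uint8)
    N,L,S,C=cv2.connectedComponentsWithStats(m,connectivity=4); ks=[]
    for i in range(1,N):
        if S[i,4]>=15: p=W[L==i]; ks.append(p.mean(0)); print(nme,S[i,4],C[i].round(0),p.mean(0).round(4),np.ptp(p,0).round(3))
    rim=W[(r>.095)&(r<.14)&(abs(Z-.095)<.006)&(W[...,1]<-.03)][:,:2]
    a=least_squares(lambda x:np.hypot(*(rim-x).T)-.114,kz,loss="soft_l1",f_scale=.004).x; print("rim centre",a.round(4),len(rim))
    ks=np.array(ks)[:,:2]
    best=None
    for ph in np.arange(0,60,2):
        def res(x):
            g=np.array([x[:2]]+[x[:2]+.066*np.array([np.cos(x[2]+k*np.pi/3),np.sin(x[2]+k*np.pi/3)]) for k in range(6)])
            D=np.linalg.norm(ks[:,None]-g[None],axis=2); return D.min(1)
        o=least_squares(res,[*kz,np.deg2rad(ph)])
        if best is None or o.cost<best.cost: best=o
    x=best.x; g=np.array([x[:2]]+[x[:2]+.066*np.array([np.cos(x[2]+k*np.pi/3),np.sin(x[2]+k*np.pi/3)]) for k in range(6)])
    print("fit",x.round(4),best.fun.round(4)); print(g.round(4).tolist(), np.linalg.norm(ks[:,None]-g[None],axis=2).min(0).round(3))
for c in ("top","side"):
  pass
```

```text
s2 111 [306. 212.] [ 0.6069 -0.047   0.0817] [0.045 0.07  0.007]
s2 100 [319. 210.] [ 0.636  -0.0639  0.0843] [0.038 0.052 0.014]
s2 15 [326. 206.] [ 0.6663 -0.0577  0.0817] [0.013 0.016 0.004]
s2 72 [333. 215.] [ 0.6599 -0.0981  0.0818] [0.057 0.041 0.006]
s2 264 [296. 229.] [ 0.547  -0.0852  0.0829] [0.082 0.114 0.013]
s2 17 [336. 220.] [ 0.6553 -0.117   0.0813] [0.026 0.014 0.004]
s2 18 [291. 221.] [ 0.5532 -0.0541  0.0813] [0.021 0.017 0.004]
s2 75 [345. 226.] [ 0.6633 -0.1458  0.0814] [0.042 0.045 0.004]
s2 37 [283. 226.] [ 0.5237 -0.0585  0.0818] [0.027 0.026 0.005]
s2 502 [324. 237.] [ 0.5906 -0.1485  0.0837] [0.119 0.116 0.014]
s2 50 [347. 238.] [ 0.6392 -0.1841  0.0818] [0.036 0.044 0.004]
s2 26 [283. 235.] [ 0.5075 -0.0861  0.0815] [0.017 0.02  0.004]
s2 33 [316. 236.] [ 0.5751 -0.1356  0.0819] [0.017 0.026 0.006]
s2 28 [325. 239.] [ 0.5892 -0.1543  0.0817] [0.026 0.021 0.005]
s2 18 [288. 240.] [ 0.5066 -0.1065  0.0817] [0.019 0.011 0.004]
s2 28 [307. 251.] [ 0.5274 -0.1629  0.0815] [0.016 0.025 0.004]
s2 25 [335. 250.] [ 0.5879 -0.1977  0.0815] [0.018 0.015 0.005]
s2 19 [3
[... 750 characters left out ...]
18 [308. 191.] [ 0.5598 -0.068   0.0814] [0.015 0.023 0.003]
t2 15 [322. 189.] [ 0.5701 -0.1071  0.0815] [0.011 0.019 0.004]
t2 19 [338. 194.] [ 0.5642 -0.1496  0.081 ] [0.013 0.018 0.003]
t2 71 [341. 199.] [ 0.5497 -0.1607  0.0862] [0.025 0.032 0.015]
t2 22 [314. 200.] [ 0.536  -0.0879  0.0812] [0.019 0.021 0.004]
t2 57 [319. 205.] [ 0.5242 -0.1042  0.087 ] [0.029 0.023 0.014]
rim centre [ 0.5907 -0.1117] 1421
fit [ 0.593  -0.1152  0.8453] [0.0136 0.0066 0.0303 0.0058 0.0048 0.0197 0.0243 0.0212 0.004  0.0161
 0.0047]
[[0.593, -0.1152], [0.6368, -0.0658], [0.5722, -0.0526], [0.5284, -0.102], [0.5492, -0.1646], [0.6139, -0.1778], [0.6577, -0.1285]] [0.005 0.007 0.02  0.005 0.004 0.006 0.014]
```

```bash
cat >> h.py <<'E'
def downR(yaw,tilt=0): # tool y (jaw) at world angle yaw; tilt about jaw axis
    y=np.array([np.cos(yaw),np.sin(yaw),0]); z=np.array([0,0,-1.]); x=np.cross(y,z)
    return Rn.from_rotvec(y*tilt).as_matrix()@np.stack([x,y,z],1)
E
python3 - <<'E'
from h import *
q0=np.array(get_state()["qpos"])
for nm,p,yaws in (("look",[.56,-.15,.30],[90,-90,0,180,45,-45]),("P1 +-25",[.572,-.053,.08],[18,198]),("P1up",[.572,-.08,.20],[18,198]),("P2",[.658,-.1285,.075],[76,-104]),("A",[.43,-.352,.018],[0,18,90,-90,180,198]),("B",[.581,.377,.018],[0,90,-90,180])):
    for yw in yaws:
        for t in ([-25,25] if nm[0:2]=="P1" else [0]):
            R=downR(np.deg2rad(yw),np.deg2rad(t)); q=ctrl.ik(p,quat(R)); print(nm,yw,t,R[:,0].round(2),R[:,2].round(2),None if q is None else np.round(q,2))
E
```

```text
look 90 0 [-1.  0.  0.] [ 0.  0. -1.] [ 0.05  0.39  0.26  1.51 -0.1   1.25  1.89]
look -90 0 [1. 0. 0.] [ 0.  0. -1.] [-0.08  0.42  0.46  1.51 -0.19  1.26 -1.16]
look 0 0 [0. 1. 0.] [ 0.  0. -1.] [ 0.01  0.4   0.32  1.51 -0.13  1.25  0.35]
look 180 0 [-0. -1.  0.] [ 0.  0. -1.] [-0.41  0.6   1.15  1.52 -0.56  1.39 -2.36]
look 45 0 [-0.71  0.71  0.  ] [ 0.  0. -1.] [-0.02  0.4   0.37  1.51 -0.15  1.25  1.15]
look -45 0 [0.71 0.71 0.  ] [ 0.  0. -1.] [-0.04  0.41  0.41  1.51 -0.17  1.26 -0.4 ]
P1 +-25 18 -25 [-0.28  0.86 -0.42] [ 0.13 -0.4  -0.91] [-0.29  0.59  0.11  1.97  0.66  0.64 -0.43]
P1 +-25 18 25 [-0.28  0.86  0.42] [-0.13  0.4  -0.91] [ 0.35  0.72 -0.13  1.64 -0.33  1.04  0.76]
P1 +-25 198 -25 [ 0.28 -0.86 -0.42] [-0.13  0.4  -0.91] [-0.28  1.03  1.15  1.65 -1.07  1.6  -1.68]
P1 +-25 198 25 [ 0.28 -0.86  0.42] [ 0.13 -0.4  -0.91] [-0.09  0.59 -0.19  1.97  0.85  0.76  2.53]
P1up 18 -25 [-0.28  0.86 -0.42] [ 0.13 -0.4  -0.91] [-0.29  0.43  0.17  1.85  0.49  0.85 -0.14]
P1up 18 25 [-0.28  0.86  0.42] [-0.13  0.4  -0.91] [ 0.18  0.62  0.23  1.5  -0.47  1.36  0.88]
P1up 198 -25 [ 0
[... 443 characters left out ...]
95  0.  ] [ 0.  0. -1.] [ 0.71  0.66 -0.11  1.93  0.13  0.56  0.83]
A 90 0 [-1.  0.  0.] [ 0.  0. -1.] [ 0.4   0.7   0.39  1.93 -0.45  0.6   2.65]
A -90 0 [1. 0. 0.] [ 0.  0. -1.] [ 0.78  0.66 -0.21  1.92  0.24  0.58 -1.16]
A 180 0 [-0. -1.  0.] [ 0.  0. -1.] [ 0.1   0.88  0.95  1.93 -0.96  0.87 -1.56]
A 198 0 [ 0.31 -0.95  0.  ] [ 0.  0. -1.] [ 0.19  0.79  0.75  1.93 -0.8   0.74 -1.4 ]
B 0 0 [0. 1. 0.] [ 0.  0. -1.] [-0.53  0.81 -0.16  1.53  0.16  0.81 -0.74]
B 90 0 [-1.  0.  0.] [ 0.  0. -1.] [-0.46  0.82 -0.27  1.53  0.27  0.83  0.74]
B -90 0 [1. 0. 0.] [ 0.  0. -1.] [-0.69  0.82  0.15  1.53 -0.15  0.8  -2.06]
B 180 0 [-0. -1.  0.] [ 0.  0. -1.] [-0.26  0.89 -0.66  1.53  0.62  0.95  2.02]
```

```bash
cat > ring.py <<'E'
from h import *
from scipy.optimize import least_squares
def ring(im,d,K,M,kz=np.array([.5927,-.1117]),show=None):
    # orange-ish clay pixels -> knob tops (z .09)
    hsv=cv2.cvtColor(im,cv2.COLOR_BGR2HSV)
    W=cloud(d,K,M); r=np.hypot(W[...,0]-kz[0],W[...,1]-kz[1]); Z=W[...,2]
    m=((r<.085)&(abs(Z-.0895)<.004)).astype(np.uint8)
    m=cv2.morphologyEx(m,cv2.MORPH_OPEN,np.ones((3,3)))
    N,L,S,C=cv2.connectedComponentsWithStats(m,connectivity=4); ks=[]
    for i in range(1,N):
        if S[i,4]>=40:
            p=W[L==i]; c,rad=cv2.minEnclosingCircle(p[:,:2].astype(np.float32)); print(S[i,4],C[i].round(0),p.mean(0).round(4),np.round(c,4),round(rad,4)); ks.append(np.median(p,0)[:2])
    return np.array(ks),W
E
python3 - <<'E'
from ring import *
Rl=downR(np.pi/2)
ctrl.movep([.36,.12,.42],quat(Rl)); ctrl.movep([.42,-.15,.42],quat(Rl))
ctrl.ungrasp()
ctrl.movep([.55,-.135,.27],quat(Rl))
im,d,K,M=grab("wrist"); np.savez("w3.npz",im=im,d=d,K=K,M=M); cv2.imwrite("pics/w3.png",im)
ks,W=ring(im,d,K,M)
print(get_state()["time"])
E
```

```text
253 [308. 170.] [ 0.5279 -0.1038  0.09  ] [ 0.5286 -0.1037] 0.0101
232 [255. 194.] [ 0.5546 -0.1633  0.09  ] [ 0.5553 -0.163 ] 0.0101
207 [299. 225.] [ 0.5931 -0.1123  0.09  ] [ 0.5942 -0.1116] 0.0101
201 [249. 245.] [ 0.6188 -0.1718  0.0899] [ 0.6199 -0.1721] 0.01
196 [342. 256.] [ 0.6327 -0.0591  0.0899] [ 0.6332 -0.0588] 0.0099
19.4333
```

View pics/w3.png

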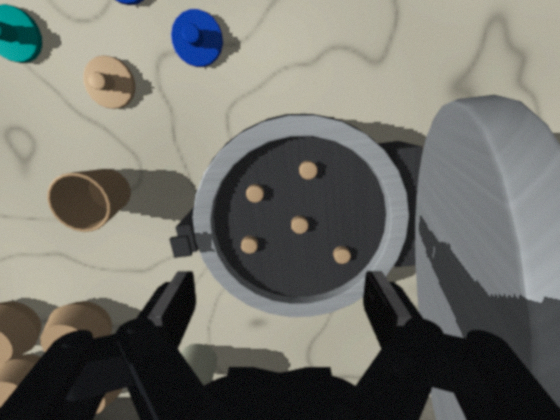

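All five knobs read z=0.090 and r=10 mm, as they should. I don't see the discs, so I'll check the chamber depth, fit the ring, and locate lid A from this same picture.

Run:
```python
from ring import *
f=np.load("w3.npz"); im,d,K,M=[f[k] for k in("im","d","K","M")]
ks=np.array([[.5286,-.1037],[.5553,-.163],[.5942,-.1116],[.6199,-.1721],[.6332,-.0588]])
W=cloud(d,K,M); r=np.hypot(W[...,0]-.594,W[...,1]+.1115); z=W[...,2][r<.095]; print(np.histogram(z,bins=np.arange(.045,.1,.005)))
Kk=[2,3,0,4,None]
best=None
for ph in range(0,60,5):
    G=lambda x:np.array([x[:2]]+[x[:2]+.066*np.array([np.cos(x[2]+k*np.pi/3),np.sin(x[2]+k*np.pi/3)]) for k in range(6)])
    def res(x):
        D=ks[:,None]-G(x)[None]; i=np.linalg.norm(D,axis=2).argmin(1); return D[range(len(ks)),i].ravel()
    o=least_squares(res,[.594,-.1115,np.deg2rad(ph)])
    if best is None or o.cost<best.cost: best=o
print(best.x.round(4),best.fun.reshape(-1,2).round(4).tolist())
for g in G(best.x): print(g.round(4),np.linalg.norm(ks-g,axis=1).min().round(3),np.degrees(np.arctan2(*(g-best.x[:2])[::-1])).round(1))
rim=W[(abs(r-.114)<.012)&(abs(W[...,2]-.095)<.004)][:,:2].astype(np.float32); h=cv2.convexHull(rim)[:,0]
print("rim",least_squares(lambda x:np.hypot(*(rim-x[:2]).T)-x[2],[.594,-.11,.114],loss="soft_l1",f_scale=.003).x.round(4))
k=(abs(W[...,0]-.43)<.02)&(abs(W[...,1]+.352)<.02)&(abs(W[...,2]-.034)<.004); c=cv2.minEnclosingCircle(W[k][:,:2].astype(np.float32)); print("A",c,k.sum())
k=(np.hypot(W[...,0]-.43,W[...,1]+.352)<.04)&(abs(W[...,2]-.010)<.003); c=cv2.minEnclosingCircle(W[k][:,:2].astype(np.float32)); print("Adisc",c,k.sum())
# clearance: lid points
L=W[(W[...,2]>.13)&(W[...,1]>-.12)&(r<.4)]; 
for z0 in(.14,.18,.22,.26,.3,.34): 
    q=L[abs(L[:,2]-z0)<.01]; print(z0,len(q),q[:,1].min().round(3) if len(q) else None)
```

```text
(array([    0,     0,     0,     0,     0,     0,  5518, 11706,   507,
         606,     0]), array([0.045, 0.05 , 0.055, 0.06 , 0.065, 0.07 , 0.075, 0.08 , 0.085,
       0.09 , 0.095, 0.1  ]))
[ 0.5941 -0.1113 -0.1187] [[-0.0, -0.0002], [0.0007, 0.0011], [0.0001, -0.0003], [-0.0002, -0.0002], [-0.0005, -0.0004]]
[ 0.5941 -0.1113] 0.0 0.0
[ 0.6597 -0.1191] 0.066 -6.8
[ 0.6337 -0.0584] 0.001 53.2
[ 0.5681 -0.0506] 0.066 113.2
[ 0.5286 -0.1035] 0.0 173.2
[ 0.5546 -0.1641] 0.001 -126.8
[ 0.6201 -0.1719] 0.0 -66.8
rim [ 0.5932 -0.1116  0.1134]
A ((0.4316878020763397, -0.35067087411880493), 0.01020073052495718) 254
Adisc ((0.43170467019081116, -0.35035577416419983), 0.0311431847512722) 1674
0.14 515 -0.008
0.18 981 -0.022
0.22 1663 -0.035
0.26 3571 -0.045
0.3 7815 -0.094
0.34 11938 -0.12
```

The ring fits to about 1 mm. The free places are P1 (0.568,-0.051) and P2 (0.660,-0.119), with the occupied place at 53° between them. The dark depth layer at z≈0.08 disagrees with the shelf at 0.056, so I'll lower under force watch. Lid A reads (0.4317,-0.3505), r=31 mm, and is clay-coloured at px (100,80). I'll grasp it now.

```bash
cat >> h.py <<'E'
def tcp_for(xy,R,base,tz=.018,h=.026): # TCP so the tool axis meets knob axis at base+h
    z=R[:,2]; k=np.array([xy[0],xy[1],base+h]); return k+z*((h-tz)/-z[2])
E
python3 - <<'E'
from h import *
R1=downR(np.deg2rad(203.2),np.deg2rad(-25)); A=[.4317,-.3505]
ctrl.movep([.45,-.15,.40],quat(downR(np.pi/2)))
g=tcp_for(A,R1,0); pre=g-R1[:,2]*.12
print(R1[:,2].round(2),g.round(4),[None if (q:=ctrl.ik(p.tolist(),quat(R1))) is None else np.round(q,2) for p in(pre,g)])
ctrl.movep(pre.tolist(),quat(R1))
im,d,K,M=grab("wrist"); cv2.imwrite("pics/w4.png",im); W=cloud(d,K,M)
k=(abs(W[...,0]-.43)<.02)&(abs(W[...,1]+.352)<.02)&(abs(W[...,2]-.034)<.004); print("A",cv2.minEnclosingCircle(W[k][:,:2].astype(np.float32)),k.sum(),np.nanmedian(W[k],0))
k=(np.hypot(W[...,0]-.43,W[...,1]+.352)<.04)&(abs(W[...,2]-.010)<.003); print("Adisc",cv2.minEnclosingCircle(W[k][:,:2].astype(np.float32)),k.sum())
print(get_state()["time"],get_state()["qpos"])
E
```

```text
[-0.17  0.39 -0.91] [ 0.4302 -0.3471  0.018 ] [array([ 0.31,  1.06,  1.15,  1.33, -0.84,  1.76, -1.28]), array([ 0.23,  1.17,  1.15,  1.56, -0.94,  1.58, -1.15])]
A ((0.43128347396850586, -0.3521731197834015), 0.010162930004298687) 329 [ 0.43171789 -0.35381961  0.03423423]
Adisc ((0.43061766028404236, -0.3522975742816925), 0.031375523656606674) 2078
22.8833 [ 0.30983525  1.06103301  1.14994543  1.33249997 -0.83583465  1.75580497
 -1.28157752]
```

View pics/w4.png

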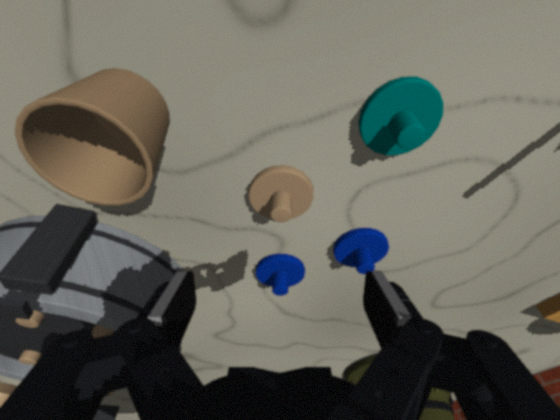

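The clay lid is at px (281,193) between the jaws. The blue lids are at (281,270) and (361,247), and the turquoise one is at (402,116). Grasping.

Run:
```python
from h import *
R1=downR(np.deg2rad(203.2),np.deg2rad(-25)); A=[.431,-.3518]
g=tcp_for(A,R1,0)
ctrl.movel((g-R1[:,2]*.12).tolist(),max_speed=.2)
ctrl.movel(g.tolist(),max_speed=.12); print(get_state()["contact_force"])
ctrl.close_gripper(30); print("w",get_state()["width"],np.array(get_state()["tcp_pos"])-g)
ctrl.movel((g+[0,0,.10]).tolist(),max_speed=.1); print(get_state()["width"],get_state()["time"])
P=np.array([.5681,-.0506]); t=tcp_for(P,R1,.056)
wp=[g+[0,0,.24],t+np.array([-.02,-.13,.20])]
for p in wp+[t+np.array([-R1[0,2],-R1[1,2],0])*.17+[0,0,.12],t+[0,0,.06],t]:
    q=ctrl.ik(p.tolist(),quat(R1)); print(p.round(3),None if q is None else np.round(q,2))
im,d,K,M=grab("side"); cv2.imwrite("pics/s3.png",im[200:420,180:460].repeat(2,0).repeat(2,1))
W=cloud(d,K,M)
```

```text
[-0.00823126  0.36430867 -0.42113137]
w 0.018207380695864847 [ 1.93361745e-05 -1.26479221e-04  1.93160708e-04]
0.01879084211433405 26.05
[ 0.43  -0.348  0.258] [ 0.24  0.89  1.22  1.32 -0.72  1.89 -1.33]
[ 0.547 -0.177  0.274] [-0.07  0.87  1.23  1.32 -0.84  1.92 -1.66]
[ 0.595 -0.113  0.194] [-0.18  0.97  1.22  1.38 -0.96  1.83 -1.71]
[ 0.567 -0.047  0.134] [-0.31  0.99  1.21  1.59 -1.    1.69 -1.66]
[ 0.567 -0.047  0.074] [-0.3   1.05  1.16  1.64 -1.05  1.61 -1.61]
```

View pics/s3.png

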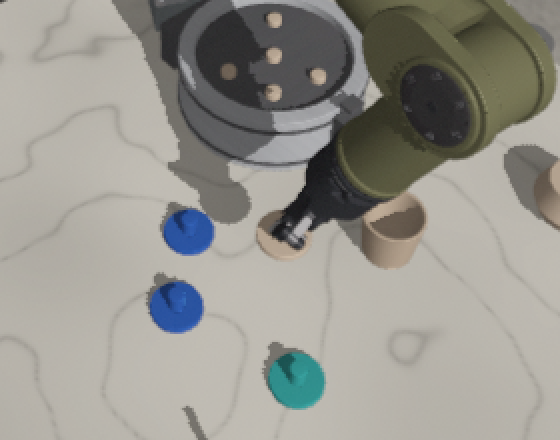

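Run:
```python
from h import *
R1=downR(np.deg2rad(203.2),np.deg2rad(-25)); P=np.array([.5681,-.0506]); t=tcp_for(P,R1,.056)
c=np.array([.5941,-.1113]); inn=np.r_[(c-P)/.066,0]
ctrl.movel([.43,-.348,.24],max_speed=.2)
ctrl.movel((t+inn*.10+[0,0,.12]).tolist(),max_speed=.22)
ctrl.movel((t+inn*.03+[0,0,.075]).tolist(),max_speed=.15)
ctrl.movel((t+inn*.008+[0,0,.035]).tolist(),max_speed=.1)
ctrl.pause(.1); f0=np.array(get_state()["contact_force"]); print("hover",f0.round(1),get_state()["time"])
z=.035
while z>-.004:
    z-=.005 if z>.0101 else .002
    ctrl.movel((t+inn*max(0,.008*(z-.01)/.025)+[0,0,z]).tolist(),max_speed=.05)
    f=np.array(get_state()["contact_force"])-f0; print(round(z,3),f.round(1),round(get_state()["tcp_pos"][2]-t[2],4))
    if np.linalg.norm(f)>4: break
print(get_state()["width"],get_state()["time"])
```

```text
hover [ 0.2  0.8 -0.6] 29.6833
0.03 [-0.1 -1.1  0. ] 0.0299
0.025 [-0.5 -0.6  0.3] 0.0247
0.02 [ 0.5 -1.4 -0.2] 0.0197
0.015 [ 0.4 -1.7 -0.4] 0.0147
0.01 [ 0.2 -0.6  0.5] 0.0097
0.008 [ 0.3 -1.6  0.5] 0.0079
0.006 [ 0.2 -0.5 -0.2] 0.0059
0.004 [ 0.3 -0.8  0.7] 0.0039
0.002 [ 0.5 -1.2  0.6] 0.0019
-0.0 [-0.5 -2.1  1.4] 0.0002
-0.002 [-1.9 -1.2 15. ] 0.0001
0.018613423057727466 32.475
```

The lid seated at exactly the shelf height, so the layer at 0.08 is only apparent. Releasing and looking.

Run:
```python
from ring import *
R1=downR(np.deg2rad(203.2),np.deg2rad(-25)); P=np.array([.5681,-.0506]); t=tcp_for(P,R1,.056)
ctrl.movel((t+[0,0,.0]).tolist(),max_speed=.02); ctrl.pause(.1); print(get_state()["contact_force"])
ctrl.ungrasp()
ctrl.movel((t-R1[:,2]*.06).tolist(),max_speed=.15)
ctrl.movel((t-R1[:,2]*.14).tolist(),max_speed=.2)
Rl=downR(np.pi/2)
ctrl.movep([.50,-.15,.34],quat(Rl))
im,d,K,M=grab("wrist"); np.savez("w5.npz",im=im,d=d,K=K,M=M); cv2.imwrite("pics/w5.png",im)
ring(im,d,K,M)
q0=np.array(get_state()["qpos"]); print(get_state()["time"],q0.round(2))
for yw in(83.2,-96.8):
  for p in([.581,.377,.018],[.581,.377,.2],[.42,.2,.4],[.42,-.1,.4],[.6597,-.1191,.2],[.6597,-.1191,.074]):
    q=ctrl.ik(p,quat(downR(np.deg2rad(yw)))); print(yw,p,None if q is None else np.round(q,2))
```

```text
[ 0.19171821 -1.22376129  5.08603835]
157 [313. 197.] [ 0.5277 -0.1038  0.0901] [ 0.5282 -0.1035] 0.0097
148 [270. 216.] [ 0.5546 -0.1634  0.09  ] [ 0.5552 -0.1637] 0.0099
152 [349. 225.] [ 0.568  -0.0503  0.09  ] [ 0.5684 -0.0501] 0.0099
139 [306. 241.] [ 0.5929 -0.1115  0.0901] [ 0.5934 -0.1115] 0.0097
125 [264. 257.] [ 0.6185 -0.1719  0.0899] [ 0.6197 -0.1718] 0.0099
129 [340. 265.] [ 0.6329 -0.059   0.0899] [ 0.6336 -0.0586] 0.0098
37.2083 [ 1.02  0.46 -1.22  1.56  0.43  1.43  1.34]
83.2 [0.581, 0.377, 0.018] [-0.21  0.92 -0.77  1.53  0.72  1.    0.27]
83.2 [0.581, 0.377, 0.2] [-0.15  0.77 -0.94  1.34  0.62  1.33  0.36]
83.2 [0.42, 0.2, 0.4] [ 0.46  0.35 -1.37  1.56  0.34  1.51  0.53]
83.2 [0.42, -0.1, 0.4] [ 1.22  0.23 -1.32  1.63  0.23  1.46  1.33]
83.2 [0.6597, -0.1191, 0.2] [ 0.65  0.76 -1.    1.41  0.64  1.32  1.07]
83.2 [0.6597, -0.1191, 0.074] [ 0.62  0.87 -0.91  1.55  0.74  1.1   0.98]
-96.8 [0.581, 0.377, 0.018] [-1.12  1.12  1.15  1.54 -1.07  1.21 -1.47]
-96.8 [0.581, 0.377, 0.2] [-1.11  0.88  1.15  1.35 -0.8   1.4  -1.67]
-96.8 [0.42, 0.2, 0.4] [-1.34  0.28  1.15  1.58 -0.26  1.45 -1.86]
-96.8 [0.42, -0.1, 0.4] [-0.76  0.19  1.15  1.64 -0.17  1.42 -1.28]
-96.8 [0.6597, -0.1191, 0.2] [-0.33  0.77  0.95  1.42 -0.63  1.27 -1.01]
-96.8 [0.6597, -0.1191, 0.074] [-0.33  0.92  0.95  1.57 -0.81  1.1  -0.86]
```

View pics/w5.png

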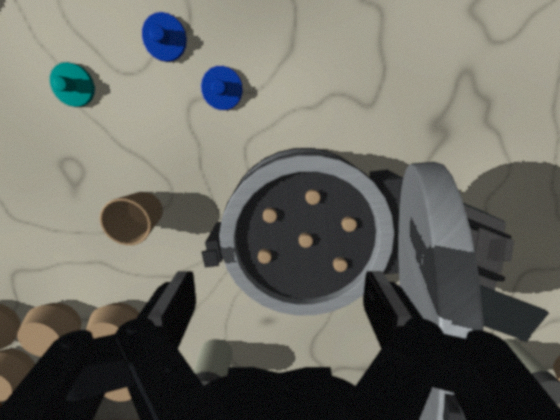

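Lid A sits in P1 at (0.5684,-0.0501), within 0.5 mm and 90 mm to the knob top. The kiln lid is still up and the cup is untouched. Now for lid B.

Run:
```python
from h import *
R2=downR(np.deg2rad(83.2))
ctrl.movep([.41,-.17,.40],quat(downR(np.pi/2)))
ctrl.set_joints([.25,.22,0,1.63,0,np.pi-.22-1.63,1.5]); print(np.round(get_state()["tcp_pos"],3))
ctrl.movep([.39,.2,.40],quat(R2))
B=[.581,.377]
ctrl.movep([.575,.377,.16],quat(R2))
im,d,K,M=grab("wrist"); cv2.imwrite("pics/w6.png",im); W=cloud(d,K,M)
k=(abs(W[...,0]-.581)<.022)&(abs(W[...,1]-.374)<.022)&(abs(W[...,2]-.034)<.004); print("B",cv2.minEnclosingCircle(W[k][:,:2].astype(np.float32)),k.sum())
k=(np.hypot(W[...,0]-.581,W[...,1]-.374)<.045)&(abs(W[...,2]-.010)<.003); print("Bdisc",cv2.minEnclosingCircle(W[k][:,:2].astype(np.float32)),k.sum())
print(get_state()["time"],np.round(get_state()["qpos"],2))
```

```text
[ 0.472 -0.145  0.343]
B ((0.5842084288597107, 0.37817060947418213), 0.009980904869735241) 313
Bdisc ((0.5841745138168335, 0.3781908452510834), 0.030919203534722328) 2185
41.7417 [-0.42  0.67 -0.35  1.41  0.24  1.1   0.63]
```

View pics/w6.png

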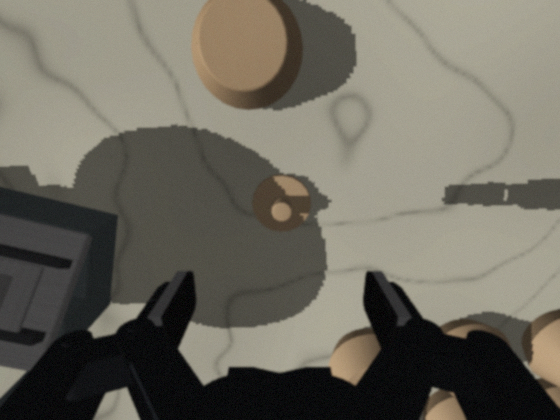

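The clay lid is at px (281,203), r=31 mm, alone apart from the bowl at (247,50). Grasp it and carry it to a hover over P2.

Run:
```python
from h import *
R2=downR(np.deg2rad(83.2)); B=np.array([.584,.378]); P=np.array([.6597,-.1191])
g=np.r_[B,.016]
ctrl.movel([.584,.378,.07],max_speed=.2); ctrl.movel(g.tolist(),max_speed=.1)
ctrl.close_gripper(30); print("w",get_state()["width"])
ctrl.movel([.584,.378,.08],max_speed=.1); ctrl.movel([.50,.33,.30],max_speed=.25)
ctrl.movep([.39,.18,.38],quat(R2)); ctrl.movep([.40,-.16,.36],quat(R2))
print("w",get_state()["width"],get_state()["time"],np.round(get_state()["qpos"],2))
ctrl.movel([.62,-.15,.22],max_speed=.22)
im,d,K,M=grab("side"); cv2.imwrite("pics/s4.png",im[60:340,150:450].repeat(2,0).repeat(2,1))
print(get_state()["time"],[np.round(ctrl.ik([*P,z],quat(R2)),2).tolist() for z in(.15,.072)])
```

```text
w 0.018463815118831054
w 0.018631696445095026 47.6583 [ 0.38  0.11 -0.07  1.73  0.01  1.31  1.76]
49.0417 [[0.2, 0.64, -0.09, 1.48, 0.07, 1.03, 1.54], [0.19, 0.72, -0.09, 1.56, 0.08, 0.87, 1.53]]
```

View pics/s4.png

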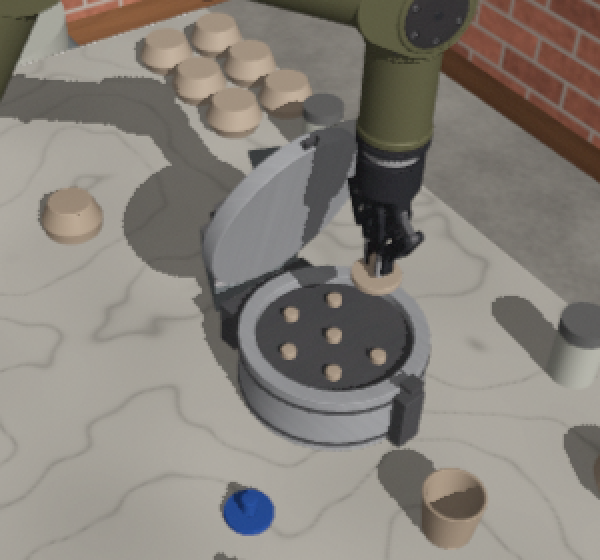

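The lid hangs level over the chamber's far side, and the hand is clear of the kiln lid. Lowering.

Run:
```python
from ring import *
R2=downR(np.deg2rad(83.2)); P=np.array([.6597,-.1191]); t=np.r_[P,.072]
ctrl.movel((t+[-.006,-.012,.07]).tolist(),max_speed=.15); ctrl.movel((t+[-.002,0,.03]).tolist(),max_speed=.1)
ctrl.pause(.1); f0=np.array(get_state()["contact_force"]); z=.03; print(f0.round(1))
while z>-.004:
    z-=.005 if z>.0051 else .0015
    ctrl.movel((t+[0,0,z]).tolist(),max_speed=.05)
    f=np.array(get_state()["contact_force"])-f0; print(round(z,4),f.round(1),round(get_state()["tcp_pos"][2]-t[2],4))
    if np.linalg.norm(f)>4: break
zz=get_state()["tcp_pos"][2]-t[2]
ctrl.movel((t+[0,0,zz]).tolist(),max_speed=.02); ctrl.pause(.1)
print(get_state()["contact_force"]); ctrl.ungrasp()
ctrl.movel((t+[0,0,.08]).tolist(),max_speed=.12); ctrl.movel([.60,-.16,.24],max_speed=.2)
ctrl.movel([.50,-.16,.34],max_speed=.25)
im,d,K,M=grab("wrist"); cv2.imwrite("pics/w7.png",im); ring(im,d,K,M)
im,d,K,M=grab("side"); W=cloud(d,K,M); cv2.imwrite("pics/s5.png",im)
for tn in("mug","bowl"):
    rr=models.masks_of("side",tn)[0];p=W[rr["mask"]];k=p[p[:,2]>.045]; print(tn,cv2.minEnclosingCircle(k[:,:2].astype(np.float32)))
print(get_state()["time"])
```

```text
[-0.9  0.5 -0.5]
0.025 [ 0.8 -0.6  0.2] 0.0248
0.02 [ 1.4 -0.8  0.7] 0.0195
0.015 [ 1.3 -0.2 -0.5] 0.0145
0.01 [ 0.7 -0.9 -0.7] 0.0095
0.005 [ 1.3 -0.3  0.8] 0.0045
0.0035 [ 2.  -0.8  0.5] 0.0034
0.002 [-0.  -0.5 -0.2] 0.0019
0.0005 [ 1.3 -0.4 -0. ] 0.0004
-0.001 [-1.5 -0.3  9.4] 0.0003
[-0.38560638 -0.38431242  2.24151229]
161 [322. 192.] [ 0.5278 -0.1038  0.09  ] [ 0.5282 -0.1036] 0.0098
149 [281. 215.] [ 0.5541 -0.1633  0.09  ] [ 0.5548 -0.1635] 0.0097
156 [362. 216.] [ 0.568  -0.0506  0.0899] [ 0.5685 -0.0501] 0.01
136 [320. 237.] [ 0.5931 -0.1112  0.0899] [ 0.5941 -0.1116] 0.01
138 [280. 257.] [ 0.6188 -0.1719  0.0898] [ 0.6198 -0.1719] 0.01
131 [357. 257.] [ 0.6328 -0.0593  0.0899] [ 0.6338 -0.0587] 0.0098
125 [318. 277.] [ 0.6591 -0.1186  0.0901] [ 0.6598 -0.1187] 0.0101
mug ((0.5701811909675598, -0.38040900230407715), 0.03924659639596939)
bowl ((0.4373052716255188, 0.3599247634410858), 0.03926016017794609)
56.1583
```

View pics/w7.png

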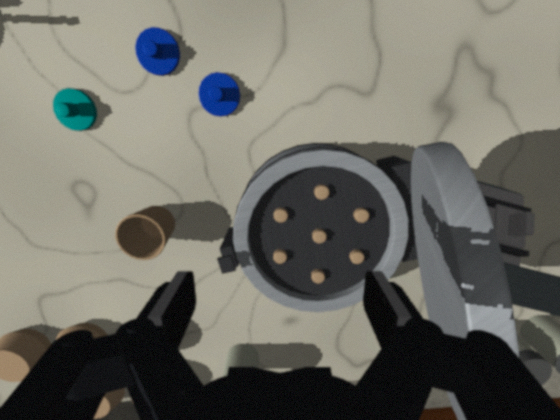

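Seven knobs show in a regular ring plus the middle one, all with tops at z=0.090. The kiln lid is up, the cup and bowl have not moved, and the hand is clear, so I'm handing in.

```bash
python3 -c "
from station import ticket,get_state
ticket.close_job(); print(get_state()['time'],get_state()['contact_force'])"
```

```text
the job is handed in; nothing more can be done
the job is handed in; nothing more can be done
```

I slid the catch fully aside and pressed the release button home, and the kiln lid sprang up. I then set both clay lids into the two free places and handed the job in. The last reading before that was 56 s on the clock, and hand-in gave no verdict.

**Last checks, all passed:**
- **Catch:** the tab stood 55 mm from the button after the push.
- **Pot lids:** all seven knobs were in a regular ring, with tops at 0.090 m as expected for lids flat on the shelf. Each was within about 1 mm of its fitted place, at most about 67 mm from the chamber centre.
- **Placing:** both lids touched down at shelf height before I let go.
- **Kiln lid, cup and bowl:** the kiln lid was still up. The cup and bowl were within about 3 mm of where they started, which is the measuring noise.
- **Robot:** the hand was clear of everything at the end.

**What disagreed:**
- The cameras showed a dark surface in the chamber at about 0.08 m, hiding the discs. Both lids met nothing until 0.056 m, so I treated it as a false reading. The lids' flatness is therefore judged only from their knob-top heights.
- The wrist force showed little during the catch push until its end stop, below the stated 3 N of friction. The camera confirmed that the catch had moved.
- The button push peaked at 28 N at the end of its travel, against the 120 N wrist limit.

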